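# Uncover a stamping jig's nest and load a handle

### The job

Press down on the jig's flush yellow cover and slide it all the way back under the hood to its stop, so the nest lies open; touch down slowly and press just hard enough to drag it, never more than 30 N, as the sheet dents. Then take the pink handle from the blue tray and lay it fully down in the nest, either way round, and let go. Leave the teal and the dark handle where they lie in the tray.

Things in the scene. Friction and masses are not known exactly. Their poses are not given: they have to be found in the camera images.
- jig: Navy loading jig 170 mm (x) by 220 mm (y -100 to +120) on feet, fixed; height and yaw vary. Origin on its underside, z up. Aluminium rails (|x| 70 to 85) and end bar (y -100 to -85) have their tops 60 mm above the origin at y -85; rails and the yellow cover between them fall 0.05 m per m towards +y. Grey hood over y +50 to +120, its top at most 65 mm above the origin (screw heads included).
- cover (a joint): Travel (m) of the yellow cover along jig +y, 0.05 rad downward: 0 shut, 0.075 at its stop. Sheet 137 (x) by 95 (y) by 4 mm, no handle; shut, it spans jig y -85 to +10. Its worn track leaves it flush to 6 mm below the rail tops: feel for it. Stays where left; drag about 5 N, by fingertips pressed on it with 13 to 25 N (friction 0.4 up). Stiff: 1 mm is 10 N or more; touch down at 10 mm/s.
- nest (a point): Middle of the nest's floor, at jig (0, -50, 42) mm, axes as the jig's. Pocket 126 mm (x) by 23 mm (y), 8 mm deep in an aluminium deck 50 mm above the jig's origin. With the cover back the deck is open over jig y -85 to -10, |x| below 70, walled by rails, end bar and cover edge up to 10 mm higher than the deck.
- handle_pink: Pink handle blank with one white end, a bar 120 mm (x) by 18 mm (y) by 24 mm high, about 60 g. Origin: centre of its underside. Seated in the nest it stands 16 mm proud of the deck.
- handle_teal: Teal handle blank with a white end, same shape; must stay in the tray.
- handle_dark: Dark grey handle blank with a white end, same shape; must stay in the tray.
- tray: Open blue tray 250 by 250 mm, 45 mm high, wall 4 mm, floor 5 mm thick, fixed. Origin: centre of its underside. The three handles lie in it roughly along its x, 65 mm apart, in any order.
Things that resemble listed ones, but are neither listed nor needed, are in the scene too. What is shaped like the handle_pink but green or red is not meant.

How it is judged (in metres and radians):
On the way:
1. the cover is slid fully back and the nest lies open, before the handle is in it (value of joint cover above 0.068 m and distance between handle_pink and nest above 0.06 m), for 0.2 s.
At the end, for the whole second after the job is handed in: The cover is back at its stop (joint above 0.066 m); the pink handle lies at rest on the nest's floor (within 3 mm in height, 6 mm in plan, 0.09 rad in yaw and tilt), upright as it lay in the tray; the teal and the dark handle are within 30 mm of where they started (value of joint cover above 0.066 m and z of handle_pink in the frame of nest between -0.003 and 0.003 m and horizontal distance between handle_pink and nest below 0.006 m and angle between the x axis of handle_pink and the x axis of nest, either way round below 0.09 rad and angle between handle_pink's own z axis and vertical below 0.09 rad and linear speed of handle_pink below 0.02 m/s and distance of each of handle_teal, handle_dark from where it was at the start of the episode below 0.03 m); the robot touches nothing.
It fails at once if the robot presses on the yellow cover with more than 30 N (contact force between any of the fingers, the arm and cover above 30 N).
It fails at once if the teal or the dark handle is moved by more than 30 mm (distance of any of handle_teal, handle_dark from where it was at the start of the episode above 0.03 m).
It also fails if it takes over 67 s, if anything falls off the work surface, if the arm or the gripper's body presses on something with over 40 N, if the wrist force passes 120 N, or if a joint passes its speed limit or range.

### The arm

A 6-joint arm with a two-finger parallel gripper is mounted at the origin on the work surface. World frame = base frame: x ahead of the robot, y to its left, z up, the work surface at z = 0. Lengths are in m, angles in degrees, forces in N, time in s.
With the tool pointing down it reaches from about 0.3 to 0.75 m from the base axis. Payload 8.5 kg.
Tool frame: the origin (TCP) lies at the very end of the fingers, on their centre line; the grasp point (between the pads) lies 19 mm behind it; z points along the fingers, y is the line along which they close (so a half turn about z gives the same grasp; the last joint's range is limited). The gripper opens to 85 mm and grips with 20 to 120 N. Pads are 22 mm wide; open, the fingers measure 114 mm over their backs; the gripper's body (76 mm by 85 mm) begins 54 mm behind the grasp point. The pads swing forward as they close: fully open they stand 13 mm farther back than shut.
Start: joints at [56.419, 21.807, 74.336, -0, 83.858, -12.336], TCP at [0.199, 0.513, 0.2] pointing down, gripper open.
Joint ranges: [-178.18, 178.18], [-50.72, 133.34], [12.68, 142.11], [-81.47, 261.47], [9.98, 163.14], [-165.26, 165.26]. Speed limits (degrees/s): [136.94, 136.94, 180, 180, 180, 180].

### API

Orientations are given as a 3x3 rotation matrix whose columns are the frame's x, y, z axes.
In Python, from rig import observe, cams, ticket gives the robot as it stands.
- The arm moves only by the tool move_arm, never from a script. Its arguments are lists of equal length, an entry for each row: "jaw": the finger opening in cm, from 0 to 8.54; "dp": the shift along the tool's x, y, z in cm, a list of three; "turn": the turn, a rotation vector about the tool's x, y, z in rad, a list of three. In form: {"jaw": [jaw, ...], "dp": [[tx, ty, tz], ...], "turn": [[wx, wy, wz], ...]}. A call has 1 to 12 rows; each row shifts and turns the commanded pose from where the row before left it, along the tool's axes as they then stand; what a row does not reach is not made up. A row lasts 1/12 s, in which the tool goes at most 41.7 mm and 7.16 degrees, less where a joint would pass 70% of its speed; a pose out of reach is approached as far as the arm can. A call is refused whole if a number of a shift passes 4.17 or a number of a turn 0.125, either way. A call with a gripper value outside its range is refused whole. The fingers move at their own pace and stop on an object; "force" is the grip in N (left out, the last holds). Time passes only in rows, so rows that do not move let the fingers close. It gives the time, the measured TCP pose, the force, the opening and the grip force at its end, in the units of the state.
- observe(): the state, without advancing time (a new reading comes with each control period).
- cams.get_image(name): name is "side" or "top" or "wrist"; returns (picture, depth): 400x640x3 uint8, red, green, blue; 400x640 float32, m along the optical axis (not along the pixel's ray), 0 where there is no reading.
- cams.calibration(name): a dict with "vertical_fov" (degrees; the focal length in pixels is half the picture's height over the tangent of half this angle, whatever the lens; pixels are square), "cx", "cy" (the principal point, pixels), "view" (4x4, takes a point from world to camera coordinates); the wrist camera has in their place "tool_from_camera" (4x4, takes a point from camera to tool coordinates, whose origin is the TCP and whose axes are the flange's). Camera axes: x right, y up, looking along -z (the intrinsics and any distortion apply to the point x, -y, -z); pixel columns grow to the right and rows downward; lengths in m; the calibration is good to about 2 mm. The wrist camera is an equidistant fisheye: a pixel r from the principal point sees the ray r / f radians off the axis. A picture is of the moment at which its call begins: read the wrist's pose just before it. calibration takes no time and is no camera call.
- ticket.close_job(): hands the job in; it is judged then, once.
Trained networks look in the newest picture that a camera, given by its name, has taken for a name from the list of things; names that differ only in an ending like _2 or _b are one class to them, and where a whole thing is asked for, a point or a joint stands for the part that bears it (a point fixed in the world has none). Each returns a list of dicts, best first, with "p" (0 to 1); they miss things now and then, are a little off and sometimes report something else, mostly with a low value. They report only what shows in the picture. A call takes as long as a camera call. They do not tell look-alikes from the thing itself.
- cams.spot_in(camera, query): "box" ([centre column, centre row, width, height] as shares, 0 to 1, of the picture: columns of its width, rows of its height, round what is visible of it).
- cams.outline_of(camera, query): "mask" (400x640 bool, what is visible of it) and "box" ([centre column, centre row, width, height] as shares, 0 to 1, of the picture: columns of its width, rows of its height, round what is visible of it).
- cams.mark_of(camera, query): "location" ([column, row] as shares, 0 to 1, of the picture: columns of its width, rows of its height: a listed point, or the origin of a listed thing).
The state is a dict: "time_s": time; "q": joint angles; "qvel": joint speeds; "joint_efforts": joint torques, N m; "position": TCP position; "tool_rot": TCP orientation; "ft_force": force on the tool from outside, world axes, zero at the start; "wrist_torque": the same for the moment, N m; "grip_width": finger opening in m; "gripper_force": force on a finger pad.
Only numpy, scipy, OpenCV 4.12 (cv2) and the standard library are available. Lean on these libraries where they do the work, as an engineer would, in place of code of your own. Each camera call takes 0.05 s, during which the arm holds its last target. There are 200 camera calls.

## Working session

There is one attempt and no reset: what is moved stays moved. The work goes in short steps, Python scripts to look and compute and a tool call to move; the robot and the scene stay as the last step left them, time stands still between calls to the robot, and variables do not carry over. Pictures are saved under pics/ and viewed, at most 10 in all, crops included, and the job is handed in when it is done.

Besides the shell and the picture viewer there is one more tool, called after "Request:" as name(argument=value, ...), one argument or row to a line, values as JSON. move_arm: Moves the arm, as the interface text tells. Its arguments: {"type":"object","properties":{"jaw":{"type":"array","items":{"type":"number"}},"dp":{"type":"array","items":{"type":"array","items":{"type":"number"}}},"turn":{"type":"array","items":{"type":"array","items":{"type":"number"}}},"force":{"type":"number"}},"required":["jaw","dp","turn"]}

```bash
mkdir -p pics; ls
cat > h.py <<'E'
import numpy as np, cv2
from rig import observe, cams, ticket
def fpx(c): return 200/np.tan(np.radians(c["vertical_fov"])/2)
def to_world(name,pic_depth,cols,rows,st=None):
    c=cams.calibration(name); f=fpx(c); d=pic_depth[rows,cols]
    x=(cols-c["cx"]); y=(rows-c["cy"])
    if name=="wrist":
        r=np.hypot(x,y)+1e-9; t=r/f
        k=np.tan(t)/r
        P=np.stack([x*k*d,-y*k*d,-d,np.ones_like(d)])
        T=np.eye(4); T[:3,:3]=np.array(st["tool_rot"]).reshape(3,3); T[:3,3]=st["position"]
        return (T@np.array(c["tool_from_camera"])@P)[:3].T
    P=np.stack([x/f*d,-y/f*d,-d,np.ones_like(d)])
    return (np.linalg.inv(np.array(c["view"]))@P)[:3].T
E
python3 - <<'E'
from h import *
print(observe())
ims=[]
for n in ["top","side"]:
    c=cams.calibration(n); print(n,{k:np.round(v,3) for k,v in c.items()})
    p,d=cams.get_image(n); np.savez(f"pics/{n}0.npz",p=p,d=d)
    cv2.imwrite(f"pics/{n}0.png",p[:,:,::-1])
    for q in ["jig","tray","handle_pink","cover","handle_teal","handle_dark"]:
        for r in cams.outline_of(n,q)[:3]:
            m=r["mask"]; R,C=np.nonzero(m&(d>0))
            if len(R)==0: continue
            w=to_world(n,d,C,R)
            print(n,q,round(r["p"],2),np.round(np.array(r["box"])*[640,400,640,400]),np.round(np.median(w,0),3),np.round(np.ptp(w,axis=0),3),len(R))
E
```

```text
pics
{'time_s': 0.0, 'q': array([ 5.64178749e+01,  2.18405789e+01,  7.43866925e+01, -4.58290165e-04,
        8.38562278e+01, -1.23354955e+01]), 'qvel': array([-0.11305239, -0.03527595, -0.01894183, -0.05697163, -0.00348427,
       -0.01186771]), 'joint_efforts': array([ 4.43133104e-04, -4.48471498e+01, -2.31278658e+01, -1.76070212e-04,
        4.81158044e-03,  7.04167775e-06]), 'position': array([0.19911794, 0.51232219, 0.19910425]), 'tool_rot': array([[-9.32029379e-01,  3.62381840e-01, -7.99472787e-04],
       [ 3.62382594e-01,  9.32028632e-01, -1.21849575e-03],
       [ 3.03570797e-04, -1.42538886e-03, -9.99998938e-01]]), 'ft_force': array([-0.93506503,  0.26390367,  0.46001838]), 'wrist_torque': array([ 0.0290279 ,  0.0434145 , -0.03034348]), 'gripper_force': 0.0, 'grip_width': 0.08568630510013321}
top {'vertical_fov': np.float64(43.164), 'cx': np.float64(315.786), 'cy': np.float64(210.708), 'view': array([[-1.000e-03, -1.000e+00, -1.100e-02,  1.140e-01],
       [ 9.960e-01, -2.000e-03,  8.400e-02, -4.250e-01],
       [-8.400e-02, -1.000e-02,  9.960e-01, -1.465e+00],
       [ 0.00
[... 1076 characters left out ...]
.   ]])}
side jig 0.56 [433. 271. 131. 117.] [ 0.505 -0.203  0.059] [0.28  0.28  0.075] 8988
side tray 0.67 [316. 170. 127. 101.] [0.513 0.212 0.004] [0.334 0.346 0.052] 6538
side handle_pink 0.84 [313. 171.  41.  23.] [0.51  0.21  0.023] [0.117 0.056 0.032] 415
side handle_pink 0.65 [224. 210.  44.  28.] [0.254 0.225 0.02 ] [0.118 0.022 0.026] 462
side handle_pink 0.51 [280. 116.  35.  19.] [0.565 0.453 0.017] [0.091 0.105 0.03 ] 330
side cover 0.88 [451. 277.  65.  71.] [ 0.532 -0.239  0.059] [0.153 0.122 0.02 ] 2742
side handle_teal 0.71 [305. 153.  44.  23.] [0.532 0.274 0.022] [0.116 0.043 0.028] 373
side handle_dark 0.74 [323. 182.  42.  27.] [0.503 0.147 0.023] [0.117 0.047 0.03 ] 424
```

Run:
```python
import cv2
a=cv2.imread("pics/top0.png")[90:320,160:500]; b=cv2.imread("pics/side0.png")[90:350,190:530]
cv2.imwrite("pics/a1.png",cv2.resize(a,None,fx=2.3,fy=2.3,interpolation=cv2.INTER_CUBIC))
cv2.imwrite("pics/b1.png",cv2.resize(b,None,fx=2.3,fy=2.3,interpolation=cv2.INTER_CUBIC))
```

```text
(no output)
```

View pics/a1.png

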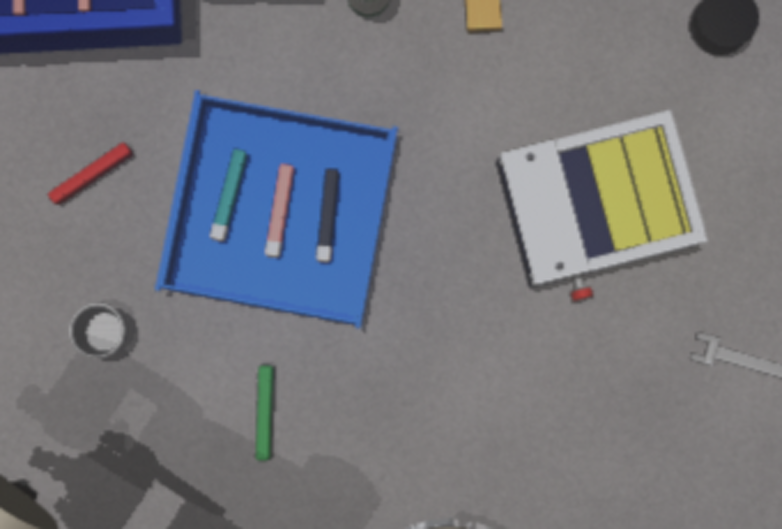

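View pics/b1.png

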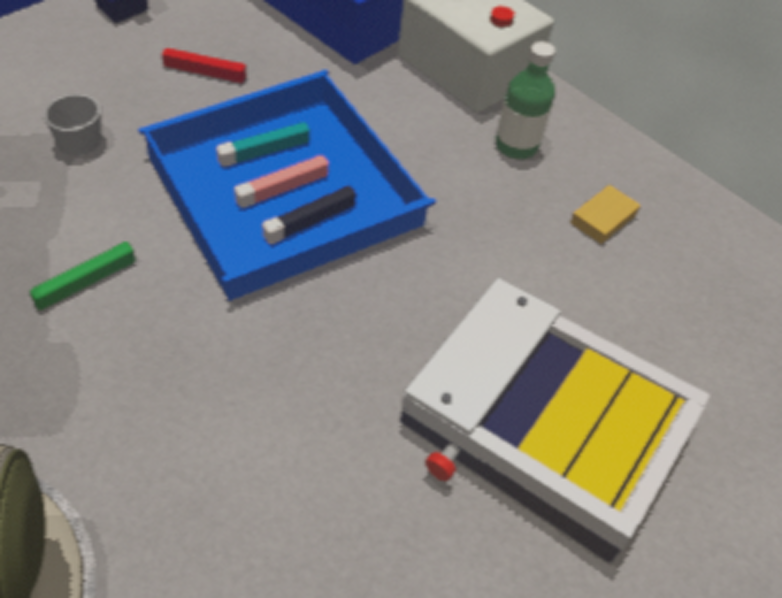

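The tray holds teal, pink and dark handles. The pink one is in the middle, at full-picture pixel (282,181) in top and (313,171) in side. Possible confusions are the red bar (199,165), the green bar (275,270) and the pink strips in the navy box at top left (~(175,92)). None of those lie in the blue tray, so I choose the middle handle. The jig's hood faces the tray, and its yellow cover is at (437,174).

Run:
```python
from h import *
def rect(n,w,q):
    r=cv2.minAreaRect((w[:,:2]*1000).astype(np.float32)); (cx,cy),(a,b),t=r
    if a<b: a,b,t=b,a,t+90
    t=(t+90)%180-90
    print(n,q,"c",round(cx,1),round(cy,1),"size",round(a,1),round(b,1),"long-axis deg",round(t,1),"z med/p90",np.round(np.percentile(w[:,2],[10,50,90])*1000,1))
for n in ["top","side"]:
    z=np.load(f"pics/{n}0.npz"); p,d=z["p"],z["d"]
    rr,cc=np.nonzero(d>0); w=to_world(n,d,cc,rr); hsv=cv2.cvtColor(p,cv2.COLOR_RGB2HSV)[rr,cc].astype(int)
    H,S,V=hsv.T
    jb=(abs(w[:,0]-.52)<.16)&(abs(w[:,1]+.2)<.16)
    y=jb&(H>20)&(H<35)&(S>120)
    rect(n,w[y],"cover")
    A=np.c_[w[y][:,:2],np.ones(y.sum())]; print("plane",np.round(np.linalg.lstsq(A,w[y][:,2],rcond=None)[0],4))
    top=jb&(w[:,2]>.045)&(w[:,2]<.09)
    rect(n,w[top],"jigtop")
    al=jb&(S<40)&(w[:,2]>.045); 
    tb=(abs(w[:,0]-.52)<.1)&(abs(w[:,1]-.215)<.1)&(w[:,2]>.018)
    for q,m in [("pink",((H<12)|(H>170))&(S>50)&(V>90)),("white",(S<40)&(V>120)),("teal",(H>75)&(H<95)&(S>80)),("dark",(V<70)&(S<110))]:
        if (tb&m).sum()>20: rect(n,w[tb&m],q)
    m=tb&((((H<12)|(H>170))&(S>50)&(V>90))|((S<40)&(V>120)))&(abs(w[:,1]-.215)<.035)
    if m.sum()>20: rect(n,w[m],"pink+white")
    g=(abs(w[:,0]-.52)<.03)&(abs(w[:,1])<.05); print("table z",np.median(w[g,2]))
```

```text
top cover c 534.0 -235.6 size 131.3 93.1 long-axis deg 14.3 z med/p90 [54.8 59.2 63.4]
plane [ 0.0109 -0.0458  0.0427]
top jigtop c 510.8 -192.2 size 222.7 197.5 long-axis deg -75.6 z med/p90 [50.6 62.  68.3]
top pink c 521.7 213.8 size 94.9 15.3 long-axis deg -9.4 z med/p90 [22.8 27.  31. ]
top white c 466.9 226.2 size 152.7 25.1 long-axis deg 78.7 z med/p90 [23.8 28.2 32.3]
top teal c 541.2 277.9 size 95.5 13.9 long-axis deg -15.2 z med/p90 [23.7 27.6 31.8]
top pink+white c 511.2 215.8 size 116.3 15.8 long-axis deg -9.4 z med/p90 [22.8 27.4 31.3]
table z -0.0005754514037558112
side cover c 536.8 -234.6 size 139.3 96.3 long-axis deg 13.8 z med/p90 [56.1 58.5 60.8]
plane [ 0.0137 -0.057   0.0375]
side jigtop c 524.9 -191.8 size 219.9 173.4 long-axis deg -76.0 z med/p90 [47.7 60.1 66. ]
side pink c 522.4 211.4 size 95.5 19.6 long-axis deg -9.2 z med/p90 [21.2 25.3 27.5]
side white c 469.1 224.0 size 154.8 25.8 long-axis deg 79.0 z med/p90 [23.3 26.1 28.2]
side teal c 543.1 274.2 size 95.5 19.9 long-axis deg -14.5 z med/p90 [20.  25.1 27.1]
side dark c 515.9 147.8 size 91.4 14.6 long-axis deg -7.0 z med/p90 [20.  24.6 27.3]
side pink+white c 512.6 213.1 size 115.5 19.8 long-axis deg -9.5 z med/p90 [21.3 25.3 27.7]
table z -0.0015988580697997579
```

Request:
move_arm(
  jaw=[0,0,0,0,0,0,0,0,0,0,0,0],
  dp=[
    [0,0,0],
    [0,0,0],
    [0,0,0],
    [0,0,0],
    [0,0,0],
    [0,0,0],
    [0,0,0],
    [0,0,0],
    [-4,0.72,0.1],
    [-4,0.72,0.1],
    [-4,0.72,0.1],
    [-4,0.72,0.1],
  ],
  turn=[
    [0,0,0.119],
    [0,0,0.119],
    [0,0,0.119],
    [0,0,0.119],
    [0,0,0.119],
    [0,0,0.119],
    [0,0,0.119],
    [0,0,0.119],
    [0,0,0],
    [0,0,0],
    [0,0,0],
    [0,0,0],
  ],
)

```text
time_s: 1.7
position: [0.2666, 0.363, 0.1957]
tool_rot: [[-0.246, 0.969, 0.0], [0.969, 0.246, 0.0], [0.0, 0.0, -1.0]]
ft_force: [1.0, -0.3, 0.7]
grip_width: 0.0001
gripper_force: 0.0
```

Request:
move_arm(
  jaw=[0,0,0,0,0,0,0,0,0,0,0,0],
  dp=[
    [-4,0.72,0.1],
    [-4,0.72,0.1],
    [-4,0.72,0.1],
    [-4,0.72,0.1],
    [-4,0.72,0.1],
    [-4,0.72,0.1],
    [-4,0.72,0.1],
    [-4,0.72,0.1],
    [-4,0.72,0.1],
    [-4,0.72,0.1],
    [-4,0.72,0.1],
    [-4,0.72,0.1],
  ],
  turn=[
    [0,0,0],
    [0,0,0],
    [0,0,0],
    [0,0,0],
    [0,0,0],
    [0,0,0],
    [0,0,0],
    [0,0,0],
    [0,0,0],
    [0,0,0],
    [0,0,0],
    [0,0,0],
  ],
)

```text
time_s: 2.7
position: [0.4685, -0.0817, 0.1838]
tool_rot: [[-0.245, 0.97, 0.0], [0.97, 0.245, -0.0], [-0.0, 0.0, -1.0]]
ft_force: [0.2, 0.7, 1.1]
grip_width: -0.0002
gripper_force: 0.0
```

Request:
move_arm(
  jaw=[0,0,0,0,0,0],
  dp=[
    [-4,0.72,0.1],
    [-4,0.72,0.1],
    [-4,0.72,0.1],
    [0,0,0],
    [0,0,0],
    [0,0,0],
  ],
  turn=[
    [0,0,0],
    [0,0,0],
    [0,0,0],
    [0,0,0],
    [0,0,0],
    [0,0,0],
  ],
)

```text
time_s: 3.2
position: [0.5182, -0.1902, 0.1805]
tool_rot: [[-0.245, 0.969, -0.001], [0.969, 0.245, 0.001], [0.001, -0.0, -1.0]]
ft_force: [-1.0, -0.1, -0.1]
grip_width: 0.0001
gripper_force: 0.0
```

```bash
cat >> h.py <<'E'
def rect(w):
    (cx,cy),(a,b),t=cv2.minAreaRect((w[:,:2]*1000).astype(np.float32))
    if a<b: a,b,t=b,a,t+90
    return np.round([cx,cy,a,b,(t+90)%180-90],1)
def wrist(name):
    st=observe(); p,d=cams.get_image("wrist"); np.savez(f"pics/{name}.npz",p=p,d=d)
    cv2.imwrite(f"pics/{name}.png",p[:,:,::-1])
    rr,cc=np.nonzero(d>0); w=to_world("wrist",d,cc,rr,st)
    H,S,V=cv2.cvtColor(p,cv2.COLOR_RGB2HSV)[rr,cc].astype(int).T
    return st,p,d,rr,cc,w,H,S,V
E
python3 - <<'E'
from h import *
print(np.round(cams.calibration("wrist")["tool_from_camera"],3))
st,p,d,rr,cc,w,H,S,V=wrist("w1")
y=(H>20)&(H<35)&(S>120)&(w[:,2]>.03)&(w[:,2]<.09)
print("cover",rect(w[y]))
A=np.c_[w[y][:,:2]-[.535,-.235],np.ones(y.sum())]; print("plane",np.round(np.linalg.lstsq(A,w[y][:,2],rcond=None)[0],4))
t=np.radians(14.1); jx=np.array([np.cos(t),np.sin(t)]); jy=np.array([-np.sin(t),np.cos(t)])
o=np.array([.5264,-.1986]); L=np.c_[(w[:,:2]-o)@jx,(w[:,:2]-o)@jy]*1000
def zz(n,x0,x1,y0,y1):
    m=(L[:,0]>x0)&(L[:,0]<x1)&(L[:,1]>y0)&(L[:,1]<y1)
    print(n,m.sum(),np.round(np.percentile(w[m,2]*1000,[10,50,90]),1) if m.sum() else "")
zz("railR near",73,82,-80,-40);zz("railR far",73,82,0,40);zz("railL near",-82,-73,-80,-40);zz("railL far",-82,-73,0,40)
zz("endbar",-60,60,-97,-88);zz("cover -80..-50",-50,50,-80,-50);zz("cover -30..0",-50,50,-30,0);zz("hood",-60,60,60,110);zz("table",110,150,-80,80)
E
```

```text
[[-0.001  0.951  0.31   0.08 ]
 [ 1.     0.001  0.001 -0.   ]
 [ 0.001  0.31  -0.951 -0.174]
 [ 0.     0.     0.     1.   ]]
cover [ 315.6 -178.6  612.1  142.8  -13.9]
plane [ 0.0079 -0.05    0.0601]
railR near 271 [63.3 64.5 65.8]
railR far 336 [59.4 60.5 61.7]
railL near 275 [63.5 64.8 65.9]
railL far 343 [59.3 60.5 61.9]
endbar 305 [65.2 66.  66.9]
cover -80..-50 1397 [60.3 61.3 62.4]
cover -30..0 2771 [57.9 58.9 60. ]
hood 6838 [65.4 66.8 68.1]
table 3674 [-1.  0.  1.]
```

View pics/w1.png

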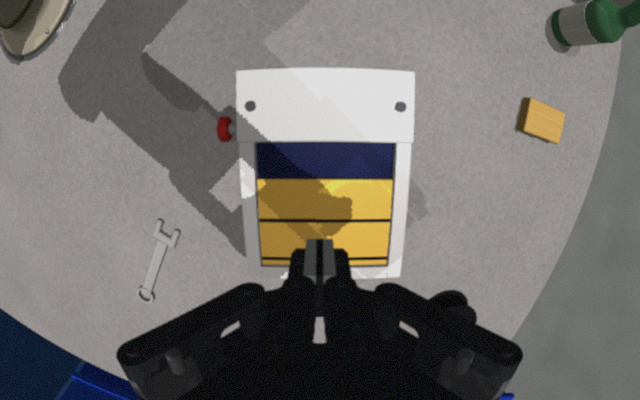

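Run:
```python
from h import *
z=np.load("pics/w1.npz"); p,d=z["p"],z["d"]; st=observe(); rr,cc=np.nonzero(d>0); w=to_world("wrist",d,cc,rr,st)
H,S,V=cv2.cvtColor(p,cv2.COLOR_RGB2HSV)[rr,cc].astype(int).T
t=np.radians(14.1); jx=np.array([np.cos(t),np.sin(t)]); jy=np.array([-np.sin(t),np.cos(t)])
o=np.array([.5264,-.1986]); L=np.c_[(w[:,:2]-o)@jx,(w[:,:2]-o)@jy]*1000
box=(abs(L[:,0])<100)&(L[:,1]>-115)&(L[:,1]<140)&(w[:,2]>.05)&(w[:,2]<.075)
wh=box&(S<45)&(V>110)
for q,m in [("jig",wh),("yellow",box&(H>15)&(H<35)&(S>120)),("hood",wh&(L[:,1]>52)),("navy",box&(H>105)&(H<135)&(S>100)&(V<130))]:
    print(q,m.sum(),rect(w[m]),"local x",np.round(np.percentile(L[m,0],[.5,99.5]),1),"y",np.round(np.percentile(L[m,1],[.5,99.5]),1))
for a,b in [(-80,-50),(-45,-10),(12,45),(55,65),(100,112)]:
    m=wh&(L[:,1]>a)&(L[:,1]<b); print(a,b,np.round([L[m,0].min(),L[m,0].max(),L[m,0][L[m,0]<0].max(),L[m,0][L[m,0]>0].min()],1))
```

```text
jig 17526 [ 523.3 -190.2  220.9  171.4  -76. ] local x [-85.4  83.4] y [-99.5 118.5]
yellow 9734 [ 534.6 -235.3  140.1   97.    14.3] local x [-69.   67.5] y [-84.   10.4]
hood 12488 [ 504.7 -115.8  170.6   67.2   14.1] local x [-84.3  82.7] y [ 52.4 118.6]
navy 21 [ 519.9 -173.1  132.2   33.1   13.4] local x [-65.  66.] y [10.3 43.5]
-80 -50 [-86.8  84.6 -70.7  68.6]
-45 -10 [-86.1  84.3 -70.9  68.2]
12 45 [-86.   84.  -70.8  69. ]
55 65 [-84.7  84.3  -0.3   0.6]
100 112 [-85.9  84.1  -0.4   0.4]
```

Request:
move_arm(
  jaw=[0,0,0,0,0,0,0,0,0,0],
  dp=[
    [-3.6,0.25,0],
    [-3.6,0.25,0],
    [0,0,3],
    [0,0,3],
    [0,0,2.5],
    [0,0,1.5],
    [0,0,0.5],
    [0,0,0],
    [0,0,0],
    [0,0,0],
  ],
  turn=[
    [0,0,0],
    [0,0,0],
    [0,0,0],
    [0,0,0],
    [0,0,0],
    [0,0,0],
    [0,-0.05,0],
    [0,0,0],
    [0,0,0],
    [0,0,0],
  ],
)

```text
time_s: 4.08
position: [0.5415, -0.2587, 0.077]
tool_rot: [[-0.246, 0.969, 0.014], [0.968, 0.246, -0.049], [-0.05, 0.001, -0.999]]
ft_force: [0.2, 0.1, 0.3]
grip_width: 0.0002
gripper_force: 0.0
```

Request:
move_arm(
  jaw=[0,0,0,0,0,0,0,0,0,0],
  dp=[
    [0,0,0.2],
    [0,0,0.2],
    [0,0,0.2],
    [0,0,0.2],
    [0,0,0.08],
    [0,0,0.08],
    [0,0,0.08],
    [0,0,0.08],
    [0,0,0],
    [0,0,0],
  ],
  turn=[
    [0,0,0],
    [0,0,0],
    [0,0,0],
    [0,0,0],
    [0,0,0],
    [0,0,0],
    [0,0,0],
    [0,0,0],
    [0,0,0],
    [0,0,0],
  ],
)

```text
time_s: 4.92
position: [0.5411, -0.2597, 0.0645]
tool_rot: [[-0.245, 0.969, 0.012], [0.968, 0.245, -0.048], [-0.05, 0.0, -0.999]]
ft_force: [-0.1, 0.5, 0.6]
grip_width: -0.0003
gripper_force: 0.0
```

Request:
move_arm(
  jaw=[0,0,0,0],
  dp=[
    [0,0,0.07],
    [0,0,0.07],
    [0,0,0],
    [0,0,0],
  ],
  turn=[
    [0,0,0],
    [0,0,0],
    [0,0,0],
    [0,0,0],
  ],
)

```text
time_s: 5.25
position: [0.5411, -0.2597, 0.0631]
tool_rot: [[-0.245, 0.969, 0.012], [0.968, 0.245, -0.048], [-0.05, -0.0, -0.999]]
ft_force: [-0.1, -0.4, 0.2]
grip_width: 0.0
gripper_force: 0.0
```

Request:
move_arm(
  jaw=[0,0,0,0],
  dp=[
    [0,0,0.05],
    [0,0,0.05],
    [0,0,0],
    [0,0,0],
  ],
  turn=[
    [0,0,0],
    [0,0,0],
    [0,0,0],
    [0,0,0],
  ],
)

```text
time_s: 5.58
position: [0.5411, -0.2598, 0.0621]
tool_rot: [[-0.245, 0.969, 0.012], [0.968, 0.245, -0.048], [-0.05, -0.0, -0.999]]
ft_force: [0.5, 0.2, -0.3]
grip_width: -0.0003
gripper_force: 0.0
```

Request:
move_arm(
  jaw=[0,0,0,0],
  dp=[
    [0,0,0.05],
    [0,0,0.05],
    [0,0,0],
    [0,0,0],
  ],
  turn=[
    [0,0,0],
    [0,0,0],
    [0,0,0],
    [0,0,0],
  ],
)

```text
time_s: 5.92
position: [0.5411, -0.2598, 0.0611]
tool_rot: [[-0.245, 0.969, 0.012], [0.968, 0.245, -0.048], [-0.05, -0.0, -0.999]]
ft_force: [-0.6, 0.3, -0.0]
grip_width: -0.0002
gripper_force: 0.0
```

Request:
move_arm(
  jaw=[0,0,0,0],
  dp=[
    [0,0,0.05],
    [0,0,0.05],
    [0,0,0],
    [0,0,0],
  ],
  turn=[
    [0,0,0],
    [0,0,0],
    [0,0,0],
    [0,0,0],
  ],
)

```text
time_s: 6.25
position: [0.5411, -0.2599, 0.0601]
tool_rot: [[-0.245, 0.969, 0.012], [0.968, 0.245, -0.048], [-0.05, -0.0, -0.999]]
ft_force: [-0.1, -0.5, 0.4]
grip_width: -0.0
gripper_force: 0.0
```

Request:
move_arm(
  jaw=[0,0,0,0],
  dp=[
    [0,0,0.05],
    [0,0,0.05],
    [0,0,0],
    [0,0,0],
  ],
  turn=[
    [0,0,0],
    [0,0,0],
    [0,0,0],
    [0,0,0],
  ],
)

```text
time_s: 6.58
position: [0.5411, -0.2599, 0.0591]
tool_rot: [[-0.245, 0.969, 0.012], [0.968, 0.245, -0.048], [-0.05, -0.0, -0.999]]
ft_force: [-0.5, 0.5, 0.6]
grip_width: -0.0003
gripper_force: 0.0
```

Request:
move_arm(
  jaw=[0,0,0,0],
  dp=[
    [0,0,0.05],
    [0,0,0.05],
    [0,0,0],
    [0,0,0],
  ],
  turn=[
    [0,0,0],
    [0,0,0],
    [0,0,0],
    [0,0,0],
  ],
)

```text
time_s: 6.92
position: [0.5412, -0.26, 0.0581]
tool_rot: [[-0.245, 0.969, 0.012], [0.968, 0.245, -0.048], [-0.05, -0.0, -0.999]]
ft_force: [0.1, -0.2, 0.9]
grip_width: 0.0001
gripper_force: 0.0
```

Request:
move_arm(
  jaw=[0,0,0,0],
  dp=[
    [0,0,0.05],
    [0,0,0.05],
    [0,0,0],
    [0,0,0],
  ],
  turn=[
    [0,0,0],
    [0,0,0],
    [0,0,0],
    [0,0,0],
  ],
)

```text
time_s: 7.25
position: [0.5412, -0.26, 0.0571]
tool_rot: [[-0.245, 0.969, 0.012], [0.968, 0.246, -0.048], [-0.05, -0.0, -0.999]]
ft_force: [0.0, -0.2, -0.4]
grip_width: 0.0002
gripper_force: 0.0
```

Request:
move_arm(
  jaw=[0,0,0,0],
  dp=[
    [0,0,0.05],
    [0,0,0.05],
    [0,0,0],
    [0,0,0],
  ],
  turn=[
    [0,0,0],
    [0,0,0],
    [0,0,0],
    [0,0,0],
  ],
)

```text
time_s: 7.58
position: [0.5412, -0.2601, 0.0561]
tool_rot: [[-0.245, 0.969, 0.012], [0.968, 0.245, -0.048], [-0.05, -0.0, -0.999]]
ft_force: [0.5, 0.1, -0.4]
grip_width: 0.0001
gripper_force: 0.0
```

Run:
```python
from h import *
st,p,d,rr,cc,w,H,S,V=wrist("w2")
t=np.radians(14.1); jx=np.array([np.cos(t),np.sin(t)]); jy=np.array([-np.sin(t),np.cos(t)])
o=np.array([.5255,-.199]); L=np.c_[(w[:,:2]-o)@jx,(w[:,:2]-o)@jy]*1000
y=(H>15)&(H<35)&(S>120)
def zz(n,x0,x1,y0,y1,k=True):
    m=(L[:,0]>x0)&(L[:,0]<x1)&(L[:,1]>y0)&(L[:,1]<y1)&k
    print(n,m.sum(),np.round(np.percentile(w[m,2]*1000,[10,50,90]),1) if m.sum() else "")
zz("railR",73,82,0,40);zz("railL",-82,-73,0,40);zz("cover",-60,60,-40,5,y);zz("coverall",-60,60,-80,5,y);zz("hood",-60,60,60,110);zz("table",110,150,0,80)
zz("railRn",73,82,-60,-20);zz("railLn",-82,-73,-60,-20)
print(np.round(st["position"],4))
```

```text
railR 957 [59.2 60.5 61.6]
railL 979 [59.4 60.5 61.8]
cover 15227 [57.8 58.9 60.1]
coverall 25604 [58.  59.7 61.6]
hood 4284 [66.7 67.7 68.6]
table 3320 [-1.  -0.1  0.8]
railRn 832 [62.4 63.5 64.7]
railLn 846 [62.6 63.5 64.7]
[ 0.5412 -0.2601  0.0561]
```

View pics/w2.png

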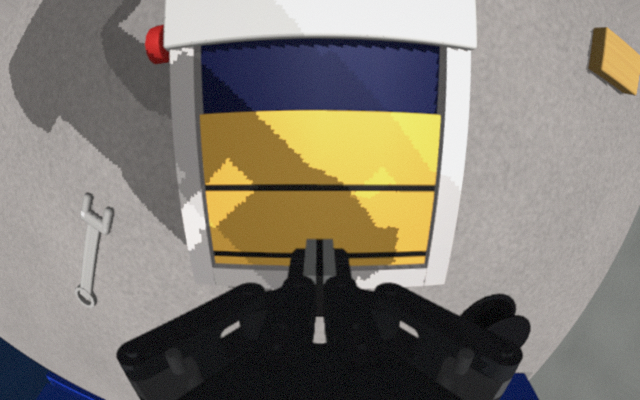

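Run:
```python
from h import *
z=np.load("pics/w2.npz"); d=z["d"]; p=z["p"]; st=observe()
for r in range(230,262,3):
    c=np.array([314,326]); R=np.array([r,r]); print(r,p[r,314],np.round(to_world("wrist",d,c,R,st)*1000,1).tolist())
```

```text
230 [150 115  48] [[537.1, -258.7, 59.8], [543.9, -256.2, 61.3]]
233 [149 116  51] [[537.4, -260.2, 60.9], [544.3, -257.9, 61.9]]
236 [150 117  52] [[537.9, -261.9, 61.4], [544.9, -260.3, 61.2]]
239 [103  89  68] [[535.0, -248.5, 89.7], [540.9, -247.2, 89.3]]
242 [73 76 73] [[534.8, -247.3, 94.9], [540.6, -246.4, 93.9]]
245 [73 74 72] [[534.8, -246.8, 98.7], [540.5, -246.1, 97.4]]
248 [70 73 74] [[534.8, -246.7, 101.6], [540.3, -245.6, 101.2]]
251 [71 74 69] [[534.8, -246.6, 104.4], [540.0, -245.0, 104.9]]
254 [77 80 79] [[534.8, -246.4, 107.4], [540.1, -245.5, 106.8]]
257 [74 72 70] [[534.9, -246.6, 109.6], [540.1, -245.4, 109.4]]
260 [73 74 71] [[534.9, -246.7, 111.9], [540.1, -245.7, 111.4]]
```

Request:
move_arm(
  jaw=[0,0,0,0],
  dp=[
    [0,0,0.05],
    [0,0,0.05],
    [0,0,0],
    [0,0,0],
  ],
  turn=[
    [0,0,0],
    [0,0,0],
    [0,0,0],
    [0,0,0],
  ],
)

```text
time_s: 7.97
position: [0.5412, -0.2601, 0.0551]
tool_rot: [[-0.245, 0.969, 0.012], [0.968, 0.245, -0.048], [-0.05, -0.0, -0.999]]
ft_force: [-0.3, 0.1, 0.5]
grip_width: -0.0
gripper_force: 0.0
```

Run:
```python
from h import *
st=observe(); p,d=cams.get_image("side"); np.savez("pics/s2.npz",p=p,d=d)
c=cams.calibration("side"); f=fpx(c); V=np.array(c["view"])
def px(P):
    q=V@np.r_[P,1]; return round(c["cx"]+f*q[0]/-q[2],1),round(c["cy"]-f*q[1]/-q[2],1)
P=st["position"]; print("TCP px",px(P),"30mm back",px(P+[0,0,.03]))
u,v=map(int,px(P)); u0,v0=u-70,v-75
crop=cv2.resize(p[v0:v0+110,u0:u0+140],None,fx=5,fy=5,interpolation=cv2.INTER_CUBIC)[:,:,::-1].copy()
cv2.imwrite("pics/s2.png",crop); print(u0,v0)
```

```text
TCP px (np.float64(462.2), np.float64(281.9)) 30mm back (np.float64(466.8), np.float64(274.8))
392 206
```

View pics/s2.png

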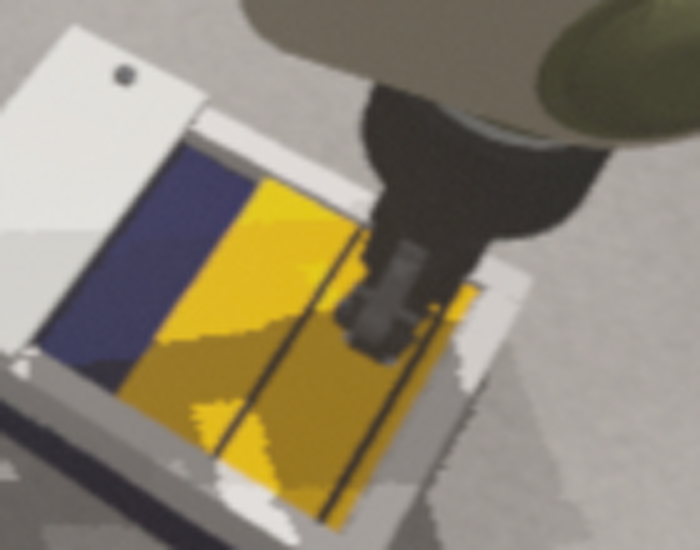

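The wrist depth and the side view both put the visible finger ends about 30 mm behind the reported TCP: tip at z≈0.088, cover at ≈0.061. I'll measure this properly in the tool frame before trusting it.

Run:
```python
from h import *
I={"tool_rot":np.eye(3),"position":np.zeros(3)}
for n in ["w1","w2"]:
    z=np.load(f"pics/{n}.npz"); d=z["d"]; p=z["p"]
    for c in (310,314,326,330):
        print(n,c,[(r,)+tuple(np.round(to_world("wrist",d,np.array([c]),np.array([r]),I)[0]*1000,1)) for r in range(236,244)])
```

```text
w1 310 [(236, np.float64(-61.3), np.float64(-10.3), np.float64(119.5)), (237, np.float64(-62.5), np.float64(-10.4), np.float64(119.5)), (238, np.float64(11.8), np.float64(-5.1), np.float64(-34.5)), (239, np.float64(11.1), np.float64(-5.2), np.float64(-34.3)), (240, np.float64(11.8), np.float64(-5.1), np.float64(-36.8)), (241, np.float64(12.2), np.float64(-5.0), np.float64(-38.7)), (242, np.float64(12.3), np.float64(-5.0), np.float64(-39.9)), (243, np.float64(12.1), np.float64(-5.0), np.float64(-40.8))]
w1 314 [(236, np.float64(-61.6), np.float64(-6.1), np.float64(120.0)), (237, np.float64(-62.5), np.float64(-6.1), np.float64(119.4)), (238, np.float64(11.4), np.float64(-3.2), np.float64(-33.8)), (239, np.float64(10.6), np.float64(-3.2), np.float64(-33.2)), (240, np.float64(11.8), np.float64(-3.1), np.float64(-36.9)), (241, np.float64(11.3), np.float64(-3.1), np.float64(-36.9)), (242, np.float64(11.8), np.float64(-3.1), np.float64(-38.9)), (243, np.float64(12.0), np.float64(-3.0), np.float64(-40.4))]
w1 326 [(236, np.float64(-61.8), np.float64(6.5), np.float64(120.4)), (237, np.float64
[... 2203 characters left out ...]
8), np.float64(-36.7)), (241, np.float64(12.2), np.float64(2.8), np.float64(-38.7)), (242, np.float64(11.5), np.float64(2.8), np.float64(-38.4)), (243, np.float64(11.6), np.float64(2.8), np.float64(-39.7))]
w2 330 [(236, np.float64(-1.8), np.float64(6.0), np.float64(-4.1)), (237, np.float64(-2.3), np.float64(6.0), np.float64(-4.4)), (238, np.float64(11.6), np.float64(4.9), np.float64(-34.1)), (239, np.float64(11.0), np.float64(4.9), np.float64(-34.1)), (240, np.float64(11.6), np.float64(4.8), np.float64(-36.5)), (241, np.float64(12.0), np.float64(4.8), np.float64(-38.3)), (242, np.float64(12.5), np.float64(4.7), np.float64(-40.5)), (243, np.float64(11.6), np.float64(4.7), np.float64(-39.8))]
```

Request:
move_arm(
  jaw=[0,0,0,0,0,0,0,0,0,0,0,0],
  dp=[
    [0,0,0.15],
    [0,0,0.15],
    [0,0,0.15],
    [0,0,0.15],
    [0,0,0.15],
    [0,0,0.15],
    [0,0,0.15],
    [0,0,0.15],
    [0,0,0.15],
    [0,0,0.15],
    [0,0,0],
    [0,0,0],
  ],
  turn=[
    [0,0,0],
    [0,0,0],
    [0,0,0],
    [0,0,0],
    [0,0,0],
    [0,0,0],
    [0,0,0],
    [0,0,0],
    [0,0,0],
    [0,0,0],
    [0,0,0],
    [0,0,0],
  ],
)

```text
time_s: 9.02
position: [0.5414, -0.2608, 0.0401]
tool_rot: [[-0.245, 0.969, 0.012], [0.968, 0.245, -0.048], [-0.05, -0.0, -0.999]]
ft_force: [0.1, 1.3, -0.2]
grip_width: -0.0
gripper_force: 0.0
```

Run:
```python
from h import *
st,p,d,rr,cc,w,H,S,V=wrist("w3")
I={"tool_rot":np.eye(3),"position":np.zeros(3)}
print(np.round(st["position"],4),np.round(st["ft_force"],1))
for c in (312,328):
    for r in range(230,244,2): print(c,r,p[r,c],np.round(to_world("wrist",d,np.array([c]),np.array([r]),I)[0]*1000,1))
y=(H>15)&(H<35)&(S>120)&(rr<237)&(rr>150); T=(w-st["position"])@st["tool_rot"]
m=y&(abs(T[:,0])<.05); print("cover tool z mm at x",[ (x,np.round(np.median(T[m&(abs(T[:,0]-x/1000)<.004),2])*1000,1)) for x in (-10,0,10,20,40)])
```

```text
[ 0.5414 -0.2608  0.0401] [ 0.1  1.3 -0.2]
312 230 [152 118  50] [  9.8  -4.5 -20.5]
312 232 [152 119  52] [  8.6  -4.5 -20.5]
312 234 [152 118  50] [  7.4  -4.5 -20.5]
312 236 [153 118  49] [  7.1  -4.4 -22.5]
312 238 [131 103  54] [ 11.9  -4.1 -34.8]
312 240 [79 77 73] [ 12.3  -4.1 -37.9]
312 242 [74 75 77] [ 12.   -4.  -39.3]
328 230 [154 121  54] [ 10.3   4.2 -21.7]
328 232 [150 118  50] [  8.8   4.3 -21. ]
328 234 [152 120  50] [  7.3   4.3 -20.3]
328 236 [153 119  51] [  6.5   4.3 -21.3]
328 238 [130 105  55] [ 11.9   3.9 -34.7]
328 240 [74 74 72] [ 11.8   3.8 -36.8]
328 242 [72 73 75] [ 11.8   3.8 -39. ]
cover tool z mm at x [(-10, np.float64(nan)), (0, np.float64(nan)), (10, np.float64(-21.2)), (20, np.float64(-21.2)), (40, np.float64(-21.2))]
  return _methods._mean(a, axis=axis, dtype=dtype,
  ret = ret.dtype.type(ret / rcount)
```

Request:
move_arm(
  jaw=[0,0,0,0,0,0,0,0,0,0,0],
  dp=[
    [0,0,0.08],
    [0,0,0.08],
    [0,0,0.08],
    [0,0,0.08],
    [0,0,0.08],
    [0,0,0.08],
    [0,0,0.08],
    [0,0,0.08],
    [0,0,0.08],
    [0,0,0],
    [0,0,0],
  ],
  turn=[
    [0,0,0],
    [0,0,0],
    [0,0,0],
    [0,0,0],
    [0,0,0],
    [0,0,0],
    [0,0,0],
    [0,0,0],
    [0,0,0],
    [0,0,0],
    [0,0,0],
  ],
)

```text
time_s: 9.98
position: [0.5415, -0.2612, 0.0329]
tool_rot: [[-0.245, 0.969, 0.012], [0.968, 0.245, -0.048], [-0.05, -0.0, -0.999]]
ft_force: [0.9, 0.2, 1.3]
grip_width: 0.0001
gripper_force: 0.0
```

Request:
move_arm(
  jaw=[0,0,0,0],
  dp=[
    [0,0,0.05],
    [0,0,0.05],
    [0,0,0],
    [0,0,0],
  ],
  turn=[
    [0,0,0],
    [0,0,0],
    [0,0,0],
    [0,0,0],
  ],
)

```text
time_s: 10.32
position: [0.5415, -0.2612, 0.032]
tool_rot: [[-0.245, 0.969, 0.012], [0.968, 0.245, -0.048], [-0.05, -0.0, -0.999]]
ft_force: [-0.6, -0.3, -0.1]
grip_width: -0.0
gripper_force: 0.0
```

Request:
move_arm(
  jaw=[0,0,0,0],
  dp=[
    [0,0,0.06],
    [0,0,0.06],
    [0,0,0],
    [0,0,0],
  ],
  turn=[
    [0,0,0],
    [0,0,0],
    [0,0,0],
    [0,0,0],
  ],
)

```text
time_s: 10.65
position: [0.5415, -0.2613, 0.0307]
tool_rot: [[-0.245, 0.969, 0.012], [0.968, 0.245, -0.048], [-0.05, -0.0, -0.999]]
ft_force: [-0.1, -0.2, 0.2]
grip_width: -0.0005
gripper_force: 0.0
```

Request:
move_arm(
  jaw=[0,0,0,0],
  dp=[
    [0,0,0.06],
    [0,0,0.06],
    [0,0,0],
    [0,0,0],
  ],
  turn=[
    [0,0,0],
    [0,0,0],
    [0,0,0],
    [0,0,0],
  ],
)

```text
time_s: 10.98
position: [0.5416, -0.2614, 0.0297]
tool_rot: [[-0.245, 0.969, 0.012], [0.968, 0.245, -0.049], [-0.05, 0.0, -0.999]]
ft_force: [-0.1, 0.5, 1.1]
grip_width: -0.0001
gripper_force: 0.5
```

Request:
move_arm(
  jaw=[0,0,0],
  dp=[
    [0,0,0.05],
    [0,0,0],
    [0,0,0],
  ],
  turn=[
    [0,0,0],
    [0,0,0],
    [0,0,0],
  ],
)

```text
time_s: 11.23
position: [0.5416, -0.2614, 0.0295]
tool_rot: [[-0.245, 0.969, 0.013], [0.968, 0.245, -0.049], [-0.05, 0.0, -0.999]]
ft_force: [-0.9, 1.1, 6.4]
grip_width: -0.0002
gripper_force: 2.6
```

Request:
move_arm(
  jaw=[0,0,0,0],
  dp=[
    [0,0,0.05],
    [0,0,0.04],
    [0,0,0],
    [0,0,0],
  ],
  turn=[
    [0,0,0],
    [0,0,0],
    [0,0,0],
    [0,0,0],
  ],
)

```text
time_s: 11.57
position: [0.5417, -0.2614, 0.0294]
tool_rot: [[-0.245, 0.969, 0.013], [0.968, 0.246, -0.049], [-0.051, 0.001, -0.999]]
ft_force: [-4.1, 2.9, 11.3]
grip_width: 0.0003
gripper_force: 5.8
```

Request:
move_arm(
  jaw=[0,0,0,0,0,0],
  dp=[
    [0,0,0.05],
    [0,0,0.02],
    [0.15,0,0],
    [0.25,0,0],
    [0.25,0,0],
    [0.25,0,0],
  ],
  turn=[
    [0,0,0],
    [0,0,0],
    [0,0,0],
    [0,0,0],
    [0,0,0],
    [0,0,0],
  ],
)

```text
time_s: 12.07
position: [0.5402, -0.255, 0.029]
tool_rot: [[-0.245, 0.969, 0.015], [0.968, 0.245, -0.053], [-0.056, 0.002, -0.998]]
ft_force: [-2.7, -5.2, 12.4]
grip_width: -0.0001
gripper_force: 6.3
```

Request:
move_arm(
  jaw=[0,0,0,0,0,0],
  dp=[
    [0.25,0,0.04],
    [0.25,0,0.03],
    [0.25,0,0],
    [0.25,0,0],
    [0.25,0,0],
    [0.25,0,0],
  ],
  turn=[
    [0,0,0],
    [0,0,0],
    [0,0,0],
    [0,0,0],
    [0,0,0],
    [0,0,0],
  ],
)

```text
time_s: 12.57
position: [0.5367, -0.2408, 0.0283]
tool_rot: [[-0.245, 0.969, 0.016], [0.968, 0.245, -0.054], [-0.057, 0.002, -0.998]]
ft_force: [-5.2, -6.9, 18.3]
grip_width: 0.0001
gripper_force: 8.9
```

```bash
cat > cov.py <<'E'
from h import *
import sys
def run(n):
    st,p,d,rr,cc,w,H,S,V=wrist(n)
    t=np.radians(14.1); jx=np.array([np.cos(t),np.sin(t)]); jy=np.array([-np.sin(t),np.cos(t)])
    o=np.array([.5255,-.199]); L=np.c_[(w[:,:2]-o)@jx,(w[:,:2]-o)@jy]*1000
    y=(H>15)&(H<35)&(S>120)&(abs(L[:,0])<60)&(abs(L[:,0])>25)&(w[:,2]>.04)&(w[:,2]<.08)
    print("cover y range",np.round(np.percentile(L[y,1],[1,99]),1),"tcp jig",np.round((st["position"][:2]-o)@np.c_[jx,jy]*1000,1),np.round(st["ft_force"],1))
if __name__=="__main__": run(sys.argv[1])
E
python3 cov.py w4
```

```text
cover y range [-61.   30.9] tcp jig [  0.7 -43.2] [-5.2 -6.9 18.3]
```

Request:
move_arm(
  jaw=[0,0,0,0,0,0,0,0],
  dp=[
    [0.25,0,0],
    [0.25,0,0],
    [0.25,0,0],
    [0.25,0,0],
    [0.25,0,0],
    [0.25,0,0],
    [0.25,0,0],
    [0.25,0,0],
  ],
  turn=[
    [0,0,0],
    [0,0,0],
    [0,0,0],
    [0,0,0],
    [0,0,0],
    [0,0,0],
    [0,0,0],
    [0,0,0],
  ],
)

```text
time_s: 13.28
position: [0.5318, -0.2214, 0.0273]
tool_rot: [[-0.245, 0.969, 0.016], [0.968, 0.246, -0.054], [-0.056, 0.002, -0.998]]
ft_force: [-5.5, -5.7, 19.6]
grip_width: -0.0
gripper_force: 9.6
```

Request:
move_arm(
  jaw=[0,0,0,0,0,0,0,0],
  dp=[
    [0.25,0,0],
    [0.25,0,0],
    [0.25,0,0],
    [0.25,0,0],
    [0.25,0,0],
    [0.25,0,0],
    [0.25,0,0],
    [0.25,0,0],
  ],
  turn=[
    [0,0,0],
    [0,0,0],
    [0,0,0],
    [0,0,0],
    [0,0,0],
    [0,0,0],
    [0,0,0],
    [0,0,0],
  ],
)

```text
time_s: 13.95
position: [0.5269, -0.2019, 0.0263]
tool_rot: [[-0.245, 0.969, 0.016], [0.968, 0.246, -0.054], [-0.056, 0.002, -0.998]]
ft_force: [-5.9, -5.8, 20.7]
grip_width: 0.0
gripper_force: 10.3
```

Request:
move_arm(
  jaw=[0,0,0,0,0,0,0],
  dp=[
    [0.2,0,-0.01],
    [0.2,0,-0.01],
    [0.2,0,0],
    [0.2,0,0],
    [0.2,0,0],
    [0.2,0,0],
    [0.15,0,0],
  ],
  turn=[
    [0,0,0],
    [0,0,0],
    [0,0,0],
    [0,0,0],
    [0,0,0],
    [0,0,0],
    [0,0,0],
  ],
)

```text
time_s: 14.53
position: [0.524, -0.1892, 0.0258]
tool_rot: [[-0.245, 0.969, 0.017], [0.968, 0.246, -0.055], [-0.057, 0.003, -0.998]]
ft_force: [-3.7, -9.1, 17.1]
grip_width: 0.0003
gripper_force: 8.2
```

```bash
python3 cov.py w5
```

```text
cover y range [-9.8 44.3] tcp jig [0.9 9.9] [-3.7 -9.1 17.1]
```

Request:
move_arm(
  jaw=[0,0,0,0,0,0,0,0,0],
  dp=[
    [0.15,0,0],
    [0.1,0,0],
    [0,0,-0.1],
    [0,0,-0.3],
    [0,0,-2],
    [0,0,-4],
    [0,0,-4],
    [0,0,-3],
    [0,0,0],
  ],
  turn=[
    [0,0,0],
    [0,0,0],
    [0,0,0],
    [0,0,0],
    [0,0,0],
    [0,0,0],
    [0,0,0],
    [0,0.05,0],
    [0,0,0],
  ],
)

```text
time_s: 15.33
position: [0.5226, -0.1789, 0.1628]
tool_rot: [[-0.246, 0.969, 0.009], [0.969, 0.246, -0.003], [-0.005, 0.008, -1.0]]
ft_force: [-0.4, -1.1, -0.0]
grip_width: 0.0003
gripper_force: 0.0
```

```bash
python3 cov.py w6
python3 - <<'E'
from h import *
st=observe(); print(np.round(st["position"],4),np.round(st["tool_rot"],3).tolist())
z=np.load("pics/w6.npz"); p,d=z["p"],z["d"]; rr,cc=np.nonzero(d>0); w=to_world("wrist",d,cc,rr,st)
t=np.radians(14.1); jx=np.array([np.cos(t),np.sin(t)]); jy=np.array([-np.sin(t),np.cos(t)])
o=np.array([.5255,-.199]); L=np.c_[(w[:,:2]-o)@jx,(w[:,:2]-o)@jy]*1000
for y in range(-94,-5,4):
    m=(abs(L[:,0])<50)&(abs(L[:,0])>20)&(abs(L[:,1]-y)<2); print(y,m.sum(),np.round(np.median(w[m,2])*1000,1) if m.sum() else "")
E
```

```text
cover y range [-15.2  45.8] tcp jig [ 2.1 20.2] [-0.4 -1.1 -0. ]
[ 0.5215 -0.1784  0.1595] [[-0.245, 0.969, 0.005], [0.969, 0.245, -0.003], [-0.004, 0.004, -1.0]]
-94 15 62.8
-90 55 62.5
-86 193 57.0
-82 85 52.5
-78 92 52.6
-74 94 52.6
-70 117 52.5
-66 109 52.7
-62 250 49.3
-58 133 44.5
-54 152 44.4
-50 197 44.6
-46 186 44.6
-42 93 44.6
-38 115 52.3
-34 200 52.7
-30 216 52.5
-26 216 52.5
-22 263 52.5
-18 358 45.3
-14 122 44.5
-10 72 55.2
-6 242 55.2
```

Request:
move_arm(
  jaw=[4,4,4,4,4,4,4,4,4,4,4],
  dp=[
    [3.83,0.87,0],
    [3.83,0.87,0],
    [3.83,0.87,0],
    [3.83,0.87,0],
    [3.83,0.87,0],
    [3.83,0.87,0],
    [3.83,0.87,0],
    [3.83,0.87,0],
    [3.83,0.87,0],
    [3.83,0.87,0],
    [0,0,0],
  ],
  turn=[
    [0,0,0],
    [0,0,0],
    [0,0,0],
    [0,0,0],
    [0,0,0],
    [0,0,0],
    [0,0,0],
    [0,0,0],
    [0,0,0],
    [0,0,0],
    [0,0,0],
  ],
)

```text
time_s: 16.3
position: [0.5088, 0.2207, 0.155]
tool_rot: [[-0.251, 0.968, -0.003], [0.968, 0.251, 0.001], [0.002, -0.002, -1.0]]
ft_force: [-0.3, 0.3, -0.7]
grip_width: 0.0397
gripper_force: 0.0
```

Request:
move_arm(
  jaw=[4,4,4,4,4,4,4,4,4,4,4,4],
  dp=[
    [0,0,0],
    [0,0,0],
    [0,0,0],
    [0,0,0],
    [0,0,0],
    [0,0,0],
    [0,0,0],
    [0,0,0],
    [0,0,0],
    [0,0,0],
    [0,0,0],
    [0,0,0],
  ],
  turn=[
    [0,0,-0.116],
    [0,0,-0.116],
    [0,0,-0.116],
    [0,0,-0.116],
    [0,0,-0.116],
    [0,0,-0.116],
    [0,0,-0.116],
    [0,0,-0.116],
    [0,0,-0.116],
    [0,0,-0.116],
    [0,0,0],
    [0,0,0],
  ],
)

```text
time_s: 17.3
position: [0.5101, 0.2148, 0.1556]
tool_rot: [[-0.986, 0.166, -0.002], [0.166, 0.986, -0.001], [0.002, -0.001, -1.0]]
ft_force: [0.4, -0.0, 0.5]
grip_width: 0.0404
gripper_force: 0.0
```

Run:
```python
from h import *
st,p,d,rr,cc,w,H,S,V=wrist("w7")
print(np.round(st["position"],4),np.round(st["tool_rot"],3).tolist(),st["grip_width"])
tb=(abs(w[:,0]-.512)<.09)&(abs(w[:,1]-.2145)<.03)&(w[:,2]>.02)&(w[:,2]<.045)
pk=((H<12)|(H>168))&(S>50)&(V>70); wt=(S<45)&(V>110)
for q,m in [("pink",tb&pk),("p+w",tb&(pk|wt))]:
    print(q,m.sum(),rect(w[m]),np.round(np.percentile(w[m,2]*1000,[10,50,90]),1))
print("teal",rect(w[(H>75)&(H<95)&(S>80)&(abs(w[:,1]-.27)<.06)&(w[:,2]>.02)&(w[:,2]<.05)]))
I={"tool_rot":np.eye(3),"position":np.zeros(3)}
T=(w-st["position"])@st["tool_rot"]*1000
m=(abs(T[:,0])<20)&(abs(T[:,1])<45)&(T[:,2]<-20)&(T[:,2]>-60)
for s in (-1,1):
    k=m&(s*T[:,1]>0); print("finger",k.sum(),np.round(np.percentile(T[k],[1,50,99],axis=0),1).tolist())
```

```text
[0.5101 0.2148 0.1556] [[-0.986, 0.166, -0.002], [0.166, 0.986, -0.001], [0.002, -0.001, -1.0]] 0.040388054839077384
pink 1435 [522.4 213.8  99.3  16.2 -10. ] [26.5 27.7 28.7]
p+w 1794 [512.9 215.3 118.6  16.8  -9.3] [26.5 27.8 28.8]
teal [542.8 277.3  98.5  17.5 -14.6]
finger 884 [[-9.4, -32.6, -59.8], [8.1, -21.6, -49.9], [12.4, -19.0, -34.3]]
finger 882 [[-9.3, 20.4, -59.8], [8.0, 23.2, -49.9], [12.5, 34.2, -34.4]]
```

View pics/w7.png

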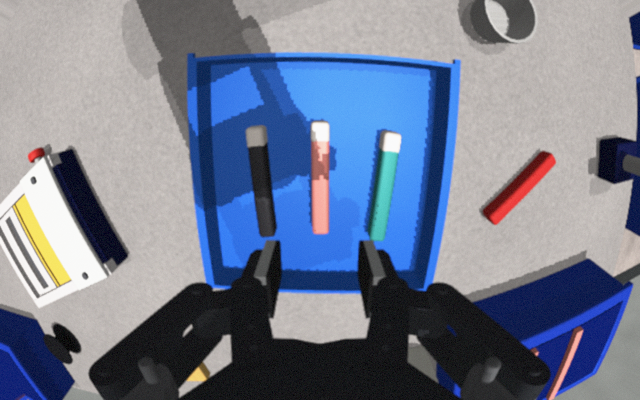

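Request:
move_arm(
  jaw=[4,4,4,4,4,4,4,4,4,4],
  dp=[
    [-0.27,0.05,3.5],
    [0,0,3.5],
    [0,0,3.5],
    [0,0,3],
    [0,0,1.5],
    [0,0,1],
    [0,0,0.3],
    [0,0,0],
    [0,0,0],
    [0,0,0],
  ],
  turn=[
    [0,0,0],
    [0,0,0],
    [0,0,0],
    [0,0,0],
    [0,0,0],
    [0,0,0],
    [0,0,0],
    [0,0,0],
    [0,0,0],
    [0,0,0],
  ],
)

```text
time_s: 18.18
position: [0.5141, 0.2153, -0.005]
tool_rot: [[-0.987, 0.163, 0.002], [0.163, 0.987, 0.0], [-0.002, 0.001, -1.0]]
ft_force: [0.4, 0.2, 0.4]
grip_width: 0.0398
gripper_force: 0.0
```

Run:
```python
from h import *
st,p,d,rr,cc,w,H,S,V=wrist("w8")
print(np.round(st["position"],4),np.round(st["ft_force"],1))
T=(w-st["position"])@st["tool_rot"]*1000
pk=(((H<12)|(H>168))&(S>50)&(V>50)); m=pk&(abs(T[:,1])<30)&(T[:,0]>-70)&(T[:,0]<70)&(w[:,2]<.05)
print("pink",m.sum(),np.round(np.percentile(T[m],[2,50,98],axis=0),1).tolist(), np.round(np.percentile(w[m,2],[50,90])*1000,1))
m=(abs(T[:,0])<20)&(abs(T[:,1])<45)&(abs(T[:,1])>17)&(V<110)&(S<70)
for s in (-1,1):
    k=m&(s*T[:,1]>0); print("finger",k.sum(),np.round(np.percentile(T[k],[1,50,99],axis=0),1).tolist())
```

```text
[ 0.5141  0.2153 -0.005 ] [0.4 0.2 0.4]
pink 4676 [[-53.6, -7.9, -34.0], [4.7, 0.0, -32.7], [40.1, 8.4, -30.2]] [27.7 28.5]
finger 7096 [[-8.9, -44.8, -131.0], [11.8, -27.4, -91.2], [19.5, -17.3, -43.1]]
finger 6711 [[-8.4, 17.3, -131.3], [12.1, 26.6, -91.2], [19.8, 44.9, -43.3]]
```

View pics/w8.png

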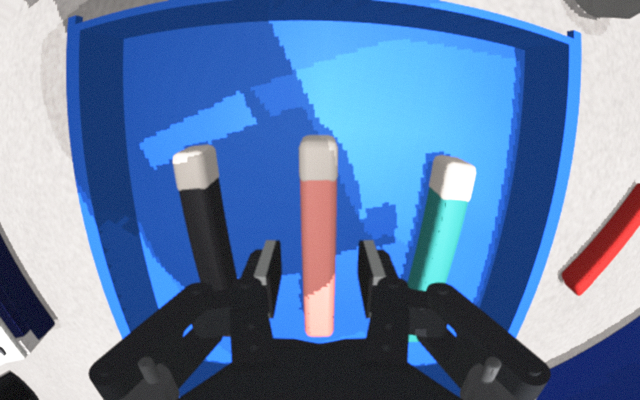

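Request:
move_arm(
  jaw=[4,4,4,4,1,1,1,1,1,1],
  dp=[
    [0,0,0.5],
    [0,0,0.4],
    [0,0,0.25],
    [0,0,0],
    [0,0,0],
    [0,0,0],
    [0,0,0],
    [0,0,0],
    [0,0,0],
    [0,0,0],
  ],
  turn=[
    [0,0,0],
    [0,0,0],
    [0,0,0],
    [0,0,0],
    [0,0,0],
    [0,0,0],
    [0,0,0],
    [0,0,0],
    [0,0,0],
    [0,0,0],
  ],
  force=50,
)

```text
time_s: 19.07
position: [0.5135, 0.2152, -0.0175]
tool_rot: [[-0.987, 0.162, 0.0], [0.162, 0.987, 0.0], [-0.0, 0.0, -1.0]]
ft_force: [0.8, -0.0, 2.1]
grip_width: 0.0168
gripper_force: 50.8
```

Request:
move_arm(
  jaw=[1,1,1,1,1,1,1,1],
  dp=[
    [0,0,-1],
    [0,0,-3],
    [0,0,-4],
    [0,0,-4],
    [0,0,-3.5],
    [0,0,0],
    [0,0,0],
    [0,0,0],
  ],
  turn=[
    [0,0,0],
    [0,0,0],
    [0,0,0],
    [0,0,0],
    [0,0,0],
    [0,0,0],
    [0,0,0],
    [0,0,0],
  ],
)

```text
time_s: 19.73
position: [0.5127, 0.215, 0.1367]
tool_rot: [[-0.987, 0.162, -0.001], [0.162, 0.987, -0.0], [0.001, -0.001, -1.0]]
ft_force: [-0.2, -0.3, -1.3]
grip_width: 0.0168
gripper_force: 50.5
```

```bash
cat > hold.py <<'E'
from h import *
import sys
st,p,d,rr,cc,w,H,S,V=wrist(sys.argv[1])
print(np.round(st["position"],4),np.round(st["tool_rot"],3).tolist(),st["grip_width"],st["gripper_force"])
T=(w-st["position"])@st["tool_rot"]*1000
m=(abs(T[:,1])<14)&(T[:,0]>13)&(T[:,0]<75)&(T[:,2]>-60)&(T[:,2]<10)
for a in range(14,75,8):
    k=m&(abs(T[:,0]-a)<4)
    if k.sum()>5: print(a,k.sum(),"y",np.round(np.percentile(T[k,1],[2,98]),1),"z",np.round(np.percentile(T[k,2],[2,50]),1))
print("far end x",np.round(np.percentile(T[m,0],[99,99.8]),1))
E
python3 hold.py w9
```

```text
[0.5127 0.215  0.1367] [[-0.987, 0.162, -0.001], [0.162, 0.987, -0.0], [0.001, -0.001, -1.0]] 0.016821157344088407 50.468875765800476
14 388 y [-8.4  9.6] z [-46.4 -45.1]
22 613 y [-8.2  9.4] z [-46.5 -45.1]
30 640 y [-7.9  9.2] z [-46.5 -45.1]
38 667 y [-7.9  9.1] z [-46.6 -45.2]
46 744 y [-8.1  9.3] z [-47.  -45.6]
54 786 y [-8.   9.3] z [-46.9 -45.4]
62 353 y [-6.8  8.3] z [-45.5 -42.1]
far end x [59.9 60.1]
```

Request:
move_arm(
  jaw=[1,1,1,1,1,1,1,1,1,1,1,1],
  dp=[
    [0,0,0],
    [0,0,0],
    [0,0,0],
    [0,0,0],
    [0.74,-3.79,0],
    [0.74,-3.79,0],
    [0.74,-3.79,0],
    [0.74,-3.79,0],
    [0.74,-3.79,0],
    [0.74,-3.79,0],
    [0.74,-3.79,0],
    [0.74,-3.79,0],
  ],
  turn=[
    [0,0,-0.102],
    [0,0,-0.102],
    [0,0,-0.102],
    [0,0,-0.102],
    [0,0,0],
    [0,0,0],
    [0,0,0],
    [0,0,0],
    [0,0,0],
    [0,0,0],
    [0,0,0],
    [0,0,0],
  ],
)

```text
time_s: 20.78
position: [0.5286, -0.095, 0.1358]
tool_rot: [[-0.97, -0.243, -0.003], [-0.243, 0.97, 0.001], [0.003, 0.002, -1.0]]
ft_force: [0.4, -0.6, -0.4]
grip_width: 0.0164
gripper_force: 50.5
```

Request:
move_arm(
  jaw=[1,1,1,1,1,1,1,1,1],
  dp=[
    [0.74,-3.79,0],
    [0.74,-3.79,0],
    [0.74,-3.79,0],
    [0.74,-3.79,0],
    [0,0,0],
    [0,0,0],
    [0,0,0],
    [0,0,0],
    [0,0,0],
  ],
  turn=[
    [0,0,0],
    [0,0,0],
    [0,0,0],
    [0,0,0],
    [0,0,0],
    [0,0,0],
    [0,0,0],
    [0,0,0],
    [0,0,0],
  ],
)

```text
time_s: 21.53
position: [0.5376, -0.2463, 0.1371]
tool_rot: [[-0.97, -0.244, -0.001], [-0.244, 0.97, 0.001], [0.0, 0.001, -1.0]]
ft_force: [-0.1, 0.7, -1.2]
grip_width: 0.0165
gripper_force: 50.5
```

```bash
python3 hold.py wa
cat > nest.py <<'E'
from h import *
import sys
n=sys.argv[1]; st=observe(); z=np.load(f"pics/{n}.npz"); p,d=z["p"],z["d"]; rr,cc=np.nonzero(d>0); w=to_world("wrist",d,cc,rr,st)
t=np.radians(14.1); jx=np.array([np.cos(t),np.sin(t)]); jy=np.array([-np.sin(t),np.cos(t)]); o=np.array([.5255,-.199])
L=np.c_[(w[:,:2]-o)@jx,(w[:,:2]-o)@jy]*1000; Z=w[:,2]*1000
T=(w-st["position"])@np.array(st["tool_rot"])*1000
ok=(T[:,2]>-18)
for x in range(-60,61,15):
    m=ok&(abs(L[:,0]-x)<6)&(L[:,1]<-20)&(L[:,1]>-80); 
    if m.sum()<30: continue
    ys=L[m,1]; zs=Z[m]; f=(zs<52)&(abs(ys+50)<18)
    print("x",x,m.sum(),"pocket y",np.round(np.percentile(ys[f],[2,98]),1) if f.sum()>5 else "", "floor",np.round(np.median(zs[f&(abs(ys+50)<6)]),1) if (f&(abs(ys+50)<6)).any() else "","deck",np.round(np.median(zs[~f]),1))
f=ok&(Z<52)&(abs(L[:,1]+50)<7)&(abs(L[:,0])<68); print("pocket x",np.round(np.percentile(L[f,0],[1,99]),1))
print("tcp jig",np.round((st["position"][:2]-o)@np.c_[jx,jy]*1000,1))
E
python3 nest.py wa
```

```text
[ 0.5376 -0.2463  0.1371] [[-0.97, -0.244, -0.001], [-0.244, 0.97, 0.001], [0.0, 0.001, -1.0]] 0.01649459261560186 50.46226680278778
14 372 y [-8.1  9.8] z [-46.4 -45.1]
22 621 y [-7.9  9.7] z [-46.6 -45.1]
30 648 y [-7.7  9.5] z [-46.4 -45.1]
38 672 y [-7.6  9.3] z [-46.7 -45.1]
46 739 y [-7.8  9.6] z [-47.  -45.6]
54 793 y [-7.8  9.5] z [-47.  -45.4]
62 315 y [-6.5  8.5] z [-45.2 -41.6]
far end x [59.5 59.7]
x -60 1040 pocket y [-62.6 -40.7] floor 47.9 deck 55.9
x -45 830 pocket y [-62.  -40.6] floor 47.9 deck 55.9
x -30 387 pocket y  floor  deck 55.9
x -15 376 pocket y  floor  deck 55.9
x 0 374 pocket y  floor  deck 56.0
x 15 355 pocket y  floor  deck 55.9
x 30 324 pocket y  floor  deck 55.9
x 45 179 pocket y  floor  deck 56.0
pocket x [-62.6 -43.8]
tcp jig [  0.3 -49. ]
```

View pics/wa.png

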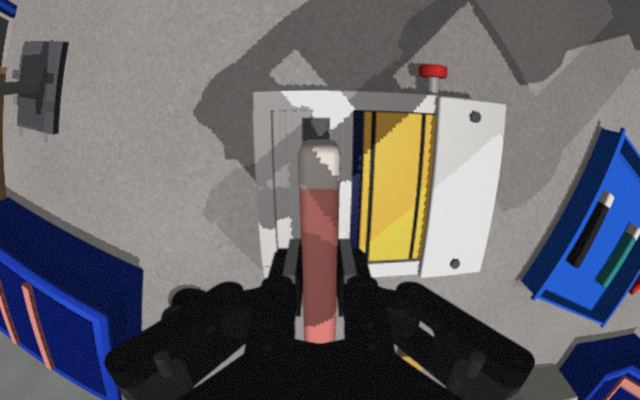

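Request:
move_arm(
  jaw=[1,1,1,1,1,1,1],
  dp=[
    [0,-0.25,2],
    [0,0,3],
    [0,0,2],
    [0,0,0.7],
    [0,0,0.2],
    [0,0,0],
    [0,0,0],
  ],
  turn=[
    [0,0,0],
    [0,0,0],
    [0,0,0],
    [0,0,0],
    [0,0,0],
    [0,0,0],
    [0,0,0],
  ],
)

```text
time_s: 22.17
position: [0.539, -0.2503, 0.0597]
tool_rot: [[-0.97, -0.243, 0.002], [-0.243, 0.97, -0.001], [-0.002, -0.002, -1.0]]
ft_force: [0.9, -0.3, -0.5]
grip_width: 0.0165
gripper_force: 50.5
```

```bash
python3 hold.py wb; python3 nest.py wb;  python3 -c "
import cv2
a=cv2.imread('pics/wb.png')[40:300,200:460]; cv2.imwrite('pics/wbc.png',cv2.resize(a,None,fx=2.3,fy=2.3))"
```

```text
[ 0.539  -0.2503  0.0597] [[-0.97, -0.243, 0.002], [-0.243, 0.97, -0.001], [-0.002, -0.002, -1.0]] 0.01652323723874396 50.46352744102478
14 434 y [-13.5  13.4] z [-46.5 -44.9]
22 679 y [-13.2   9.8] z [-46.5 -45. ]
30 728 y [-13.   13.3] z [-46.3 -45. ]
38 752 y [-13.4  13.3] z [-46.5 -45.1]
46 824 y [-13.2  13.4] z [-46.9 -45.4]
54 921 y [-13.1  13.3] z [-46.8 -45.3]
62 606 y [-13.4  13.4] z [-44.9 -27.8]
70 668 y [-13.4  13.4] z [-5.8  2.8]
far end x [74.4 74.9]
x -60 2006 pocket y [-62.3 -39.7] floor 47.8 deck 55.9
x -45 1204 pocket y [-40.7 -39.7] floor  deck 55.8
x -30 1119 pocket y  floor  deck 55.8
x -15 1056 pocket y [-39.8 -39.6] floor  deck 55.8
x 0 947 pocket y  floor  deck 55.8
x 15 281 pocket y  floor  deck 55.8
pocket x [-62.4 -53.8]
tcp jig [  0.5 -53.1]
```

View pics/wbc.png

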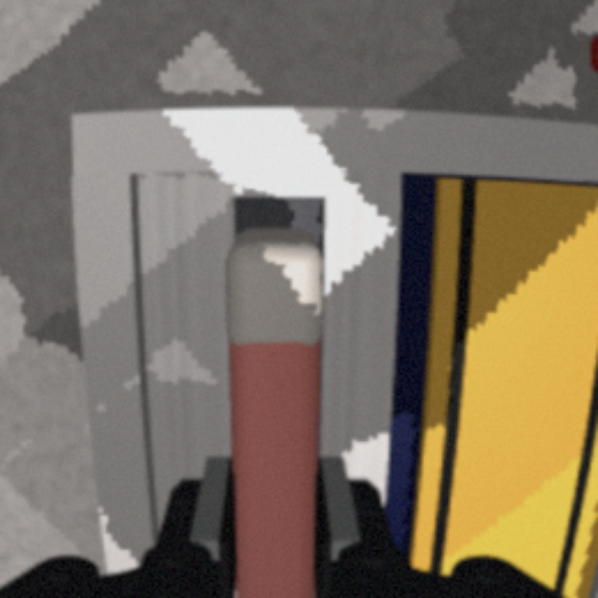

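Request:
move_arm(
  jaw=[1,1,1,1,1,1,1],
  dp=[
    [0,0.11,0.8],
    [0,0,0.8],
    [0,0,0.4],
    [0,0,0.2],
    [0,0,0],
    [0,0,0],
    [0,0,0],
  ],
  turn=[
    [0,0,0],
    [0,0,0],
    [0,0,0],
    [0,0,0],
    [0,0,0],
    [0,0,0],
    [0,0,0],
  ],
)

```text
time_s: 22.8
position: [0.5381, -0.2491, 0.0365]
tool_rot: [[-0.97, -0.243, 0.0], [-0.243, 0.97, -0.0], [-0.0, -0.0, -1.0]]
ft_force: [-0.4, 0.3, 0.0]
grip_width: 0.0168
gripper_force: 50.5
```

```bash
python3 hold.py wc|head -1; python3 nest.py wc
```

```text
[ 0.5381 -0.2491  0.0365] [[-0.97, -0.243, 0.0], [-0.243, 0.97, -0.0], [-0.0, -0.0, -1.0]] 0.016781021100627236 50.46316981315613
x -60 493 pocket y [-62.3 -39.7] floor 47.8 deck 54.4
x -45 95 pocket y [-62.4 -39.4] floor  deck 54.2
x -30 92 pocket y [-62.4 -39.7] floor  deck 54.3
x -15 79 pocket y [-62.5 -39.5] floor  deck 54.1
x 60 60 pocket y [-62.7 -39.4] floor  deck 53.9
pocket x [-61.8 -57.4]
tcp jig [  0.1 -51.7]
```

Request:
move_arm(
  jaw=[1,1,1,1,1,1,1,1],
  dp=[
    [0,0,0.1],
    [0,0,0.1],
    [0,0,0.1],
    [0,0,0.1],
    [0,0,0.1],
    [0,0,0.1],
    [0,0,0],
    [0,0,0],
  ],
  turn=[
    [0,0,0],
    [0,0,0],
    [0,0,0],
    [0,0,0],
    [0,0,0],
    [0,0,0],
    [0,0,0],
    [0,0,0],
  ],
)

```text
time_s: 23.52
position: [0.538, -0.249, 0.0303]
tool_rot: [[-0.97, -0.243, -0.0], [-0.243, 0.97, 0.0], [0.0, 0.0, -1.0]]
ft_force: [-0.1, -0.4, -0.5]
grip_width: 0.0166
gripper_force: 50.5
```

Request:
move_arm(
  jaw=[1,1,1,1,1,1],
  dp=[
    [0,0,0.08],
    [0,0,0.08],
    [0,0,0.07],
    [0,0,0.07],
    [0,0,0],
    [0,0,0],
  ],
  turn=[
    [0,0,0],
    [0,0,0],
    [0,0,0],
    [0,0,0],
    [0,0,0],
    [0,0,0],
  ],
)

```text
time_s: 24.02
position: [0.538, -0.249, 0.0273]
tool_rot: [[-0.97, -0.243, -0.0], [-0.243, 0.97, 0.0], [0.0, 0.0, -1.0]]
ft_force: [0.4, 0.3, -0.9]
grip_width: 0.0167
gripper_force: 50.5
```

Request:
move_arm(
  jaw=[1,1,1,1],
  dp=[
    [0,0,0.05],
    [0,0,0.05],
    [0,0,0],
    [0,0,0],
  ],
  turn=[
    [0,0,0],
    [0,0,0],
    [0,0,0],
    [0,0,0],
  ],
)

```text
time_s: 24.35
position: [0.538, -0.249, 0.0264]
tool_rot: [[-0.97, -0.243, 0.0], [-0.243, 0.97, -0.0], [-0.0, -0.0, -1.0]]
ft_force: [-0.2, -0.4, -0.2]
grip_width: 0.0167
gripper_force: 50.6
```

Request:
move_arm(
  jaw=[1,1,1,1],
  dp=[
    [0,0,0.05],
    [0,0,0.05],
    [0,0,0],
    [0,0,0],
  ],
  turn=[
    [0,0,0],
    [0,0,0],
    [0,0,0],
    [0,0,0],
  ],
)

```text
time_s: 24.68
position: [0.5381, -0.249, 0.0263]
tool_rot: [[-0.97, -0.243, 0.001], [-0.243, 0.97, -0.001], [-0.0, -0.001, -1.0]]
ft_force: [-1.9, 1.0, 8.4]
grip_width: 0.0167
gripper_force: 51.6
```

Request:
move_arm(
  jaw=[1,2.8,2.8,2.8,2.8,2.8,2.8,2.8,2.8,2.8,2.8,2.8],
  dp=[
    [0,0,-0.08],
    [0,0,0],
    [0,0,0],
    [0,0,0],
    [0,0,0],
    [0,0,-0.5],
    [0,0,-1.5],
    [0,0,-3],
    [0,0,-4],
    [0,0,-3],
    [0,0,0],
    [0,0,0],
  ],
  turn=[
    [0,0,0],
    [0,0,0],
    [0,0,0],
    [0,0,0],
    [0,0,0],
    [0,0,0],
    [0,0,0],
    [0,0,0],
    [0,0,0],
    [0,0,0],
    [0,0,0],
    [0,0,0],
  ],
)

```text
time_s: 25.68
position: [0.5385, -0.2493, 0.1479]
tool_rot: [[-0.97, -0.243, 0.003], [-0.243, 0.97, -0.002], [-0.002, -0.003, -1.0]]
ft_force: [-0.0, -0.1, -0.4]
grip_width: 0.0284
gripper_force: 0.0
```

Request:
move_arm(
  jaw=[2.8,2.8,2.8,2.8],
  dp=[
    [-2,0,0],
    [-3,0,0],
    [0,0,0],
    [0,0,0],
  ],
  turn=[
    [0,0,0],
    [0,0,0],
    [0,0,0],
    [0,0,0],
  ],
)

```text
time_s: 26.02
position: [0.5865, -0.2361, 0.1441]
tool_rot: [[-0.97, -0.244, -0.003], [-0.244, 0.97, 0.002], [0.002, 0.002, -1.0]]
ft_force: [-0.1, 0.8, 0.2]
grip_width: 0.0282
gripper_force: 0.0
```

Run:
```python
from h import *
st,p,d,rr,cc,w,H,S,V=wrist("wd"); print(np.round(st["position"],3),np.round(st["ft_force"],1))
t=np.radians(14.1); jx=np.array([np.cos(t),np.sin(t)]); jy=np.array([-np.sin(t),np.cos(t)]); o=np.array([.5255,-.199])
L=np.c_[(w[:,:2]-o)@jx,(w[:,:2]-o)@jy]*1000; Z=w[:,2]*1000
m=(abs(L[:,0])<66)&(abs(L[:,1]+51)<14)&(Z>66)&(Z<80)
print("handle",rect(w[m]),"x",np.round(np.percentile(L[m,0],[.5,99.5]),1),"y",np.round(np.percentile(L[m,1],[.5,99.5]),1),"z",np.round(np.percentile(Z[m],[10,50,90]),1))
A=np.c_[L[m],np.ones(m.sum())]; print("tilt",np.round(np.linalg.lstsq(A,Z[m],rcond=None)[0],4))
y=(H>15)&(H<35)&(S>120)&(abs(L[:,0])<60)&(L[:,1]<60)&(Z>40)&(Z<80); print("cover y",np.round(np.percentile(L[y,1],[.5,1,99]),1))
cv2.imwrite("pics/wdc.png",cv2.resize(p[20:320,130:530,::-1],None,fx=1.9,fy=1.9))
```

```text
[ 0.587 -0.236  0.144] [-0.1  0.8  0.2]
handle [ 538.1 -248.4  118.8   17.9   13.8] x [-58.8  58.8] y [-60.1 -42. ] z [69.9 71.5 72.6]
tilt [-4.0000e-03  7.8000e-03  7.1742e+01]
cover y [-11.4 -11.2  50.7]
```

View pics/wdc.png

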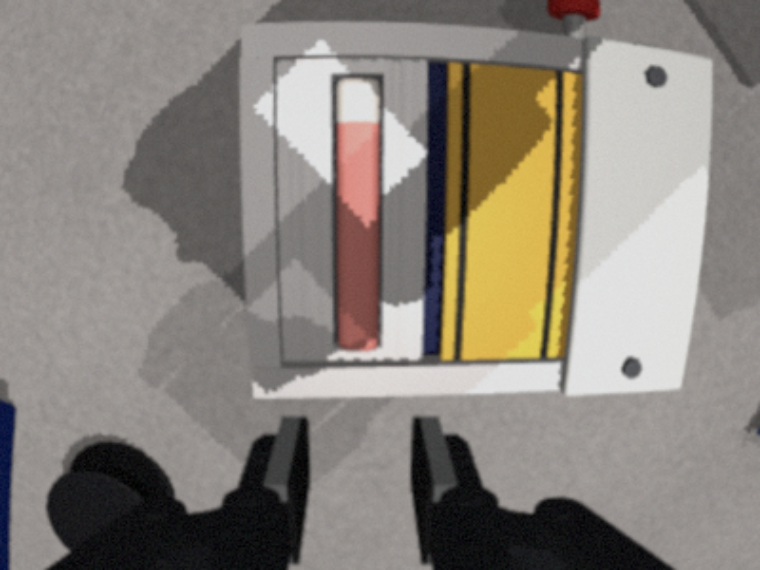

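The pink handle lies flat in the pocket: its top is 16 mm above the deck and it is level and parallel to the jig. The cover edge is at jig y about -10, so the cover is at its stop, and the gripper is clear.

```bash
python3 -c "
from rig import ticket
print(ticket.close_job())"
```

```text
the job is handed in; nothing more can be done
None
```

The cover is back at its stop, the pink handle lies in the nest and is released, the teal and dark handles stayed in the tray, and the job is handed in; no verdict came back.

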